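# Start the clamp screw of the pull-out book press

## Task

Pull the tray of the low cabinet out to its stop by its handle. Then start the square-headed clamp screw that stands loose in the threaded boss in the tray: turn it backward (anticlockwise from above) until it drops into the thread, then turn it forward about one full turn. Finish while still gripping the screw's head, screw at rest, tray still fully out, everything else left where it is.

Things in the scene. Friction and masses are not known exactly. Their poses are not given: they have to be found in the camera images.
- cabinet: low grey cabinet 260 x 260 mm, 152 mm high, open in front, one tray inside; origin at the centre of its underside; front faces its -x. Tray front panel 12 mm thick, top 125 mm above the table, flush with the cabinet's front edge when shut. A bound book under a pressing board, fixed in the tray, reaches 56 mm above the table
- tray (a joint): how far the tray is pulled out of the cabinet, m: 0 = shut (as at the start), 0.2 = at its stop. It slides level along its -x with about 3 N of friction and stays where it is left
- tray_handle (a point): middle of the tray's handle, a level steel bar 10 mm thick and 100 mm long, 112 mm above the table, 42 mm in front of the front panel. Tray axes: +x points into the cabinet, so pulling out moves it along -x; the bar lies along y; z up
- boss_mouth (a point): centre of the flat mouth of the threaded steel boss in the tray, 68 mm above the table; boss 36 mm across; two crests stand 5 mm above its mouth. 132 mm behind the handle (+x) and 30 mm to its -y, so under the cabinet's top while the tray is shut; 110 mm clear of the cabinet's front edge at the stop. Axes as the tray's
- screw: loose steel clamp screw upright in the boss, 0.22 to 0.35 kg, 84 mm long, shank 18 mm thick. Origin at the middle of its lower tip, z up. At the start the tip is 20 mm below the mouth; after the drop about 28 mm; then 18 mm more per forward turn (right-hand, double-start, 1 to 2 mm play), so about 46 mm after one turn; it bottoms at 53 mm. Let go, it stays; until caught it may lean 0.1 rad
- screw_thread (a point): the thread's start, on the screw's axis 20 mm above the tip. At first it rests on the flat mouth, not caught: forward (clockwise from above) it jams on a crest; backward it turns freely and after 0.5 to 2.5 rad comes over the thread opening (0.4 rad of play). There it is stopped and, once free to slide between the fingers (a side load can hold it up), drops 8 mm by its own weight
- screw_head (a point): centre of the screw's square steel head, 26 x 26 mm across flats (37 mm across corners), 24 mm high, 72 mm above the tip; its flats face the screw's x and y axes. Fingers about 29 mm apart turn it by the flats and leave it free to slide up and down
- weight: brass paperweight, cylinder 48 mm across, 30 mm high, on top of the cabinet; origin at its underside; leave it alone
- small_book: small closed book 74 x 104 x 20 mm lying on top of the cabinet; origin at its underside; leave it alone
- jar: clear jar with steel cap, 60 mm across, 80 mm high, on the table beside the cabinet, on the robot's side; origin at its underside; leave it alone
- folder: flat white bone folder 150 x 22 x 6 mm on the table beside the tray's path; origin at its underside; leave it alone
- old_book: large old book 210 x 158 x 50 mm lying on the table on the robot's right; origin at its underside; leave it alone
- slipcase: closed slipcase box 70 x 180 x 50 mm on the table on the robot's right, far side; origin at its underside; leave it alone
- brush: glue brush lying on the table on the robot's right; leave it alone

How it is judged:
On the way, in this order (a step that is already met when the one before it is completed fails the run):
1. the tray is out to its stop, the screw still standing loose on the mouth (value of joint tray above 0.19 m and z of screw in the frame of boss_mouth above -0.0235 m), for 0.2 s.
2. the screw has dropped into the thread opening (tip 26 to 31 mm below the mouth) with the tray out (z of screw in the frame of boss_mouth between -0.031 and -0.026 m and value of joint tray above 0.185 m and angle between screw's own z axis and vertical below 0.15 rad), for 0.1 s.
3. the screw has been run forward about one turn (tip 41.5 to 50.5 mm below the mouth) (z of screw in the frame of boss_mouth between -0.0505 and -0.0415 m and x of screw in the frame of boss_mouth between -0.004 and 0.004 m and y of screw in the frame of boss_mouth between -0.004 and 0.004 m and angle between screw's own z axis and vertical below 0.09 rad), for 0.1 s.
At the end, for the whole second after the job is handed in: Tray within 15 mm of its stop; screw in the thread one turn (a quarter turn either way) below where it dropped: tip 41.5 to 50.5 mm under the mouth, centred within 4 mm, upright within 0.09 rad, at rest, gripped with over 2 N through the last second; no bystander moved over 30 mm (all of step 3 and value of joint tray above 0.185 m and contact force between the fingers and screw above 2 N and angular speed of screw below 0.6 rad/s and linear speed of screw below 0.02 m/s and distance of each of weight, small_book, jar, folder, old_book, slipcase, brush from where it was at the start of the episode below 0.03 m); the arm keeps its last pose, push and grip.
It fails at once if the screw was lifted out of the boss (z of screw in the frame of boss_mouth above -0.008 m).
It fails at once if a bystander was disturbed (moved more than 30 mm) (distance of any of weight, small_book, jar, folder, old_book, slipcase, brush from where it was at the start of the episode above 0.03 m).
It also fails if it takes over 72 s, if anything falls off the work surface, if the arm or the gripper's body presses on something with over 40 N, if the wrist force passes 120 N, or if a joint passes its speed limit or range.

## Robot

A 6-joint arm with a two-finger parallel gripper is mounted at the origin on the work surface. World frame = base frame: x ahead of the robot, y to its left, z up, the work surface at z = 0. Lengths are in m, angles in rad, forces in N, time in s.
With the tool pointing down it reaches from about 0.3 to 1 m from the base axis. Payload 5.1 kg.
Tool frame: the origin (TCP) lies midway between the tips of the shut fingers; the grasp point (between the pads) lies 19 mm behind it (env.hold_point_z is the distance from the TCP to the grasp point, in m); z points along the fingers, y is the line along which they close (so a half turn about z gives the same grasp; the last joint's range is limited). The gripper opens to 95 mm and grips with 3 to 60 N. Pads are 20 mm wide; open, the fingers measure 119 mm over their backs; the gripper's body (75 mm by 180 mm) begins 59 mm behind the grasp point.
Start: joints at [1.063, 0.124, 1.65, -0, 1.367, -0.083], TCP at [0.268, 0.592, 0.215] pointing down, gripper open.
Joint ranges: [-2.61, 2.61], [-1.02, 2.33], [0.03, 2.71], [-1.35, 4.49], [0.32, 2.68], [-2.91, 2.91]. Speed limits (rad/s): [2.57, 2.57, 3.14, 3.14, 3.14, 3.14].

## Interface

Orientations are given as [roll, pitch, yaw] about the fixed x, y, z axes, in that order (R = Rz(yaw) Ry(pitch) Rx(roll)).
In Python, from station import env gives the robot as it stands.
- The arm moves only by the tool apply_moves, never from a script. Its argument "deltas" is one flat list of numbers, 7 for each row, row after row: the shift along the tool's x, y, z in units of 0.4 m (1.0 is 0.4 m), then the turn, a rotation vector about the tool's x, y, z in units of 180 degrees (1.0 is 180 degrees), then the closure, from -1 (fully open) to 1 (shut), so that 0 is half open. In form: [tx, ty, tz, ax, ay, az, fingers, tx, ty, tz, ax, ay, az, fingers, ...]. A call has 1 to 8 rows; each row is the pose to reach, as a shift and turn from the pose commanded when the call began, along the tool's axes at that moment, turning the shorter way round; what a row does not reach only later rows make up. A row lasts 1/8 s, in which the tool goes at most 62.5 mm and 10.7 degrees, less where a joint would pass 70% of its speed; a pose out of reach is approached as far as the arm can. A call with a number of a shift or a turn outside -1 to 1 is refused whole. A call with a gripper value outside its range is refused whole. The fingers move at their own pace and stop on an object; the grip force is fixed at half the most. Time passes only in rows, so rows that repeat a pose let the fingers close. It gives the time, the measured TCP pose, the force, the opening and the grip force at its end, in the units of the state.
- env.get_obs(): the state, without advancing time (a new reading comes with each control period).
- env.read_camera(name): name is "scene" or "top"; returns a dict with "img" (420x560x3 uint8, blue, green, red), "mtx" (3x3 intrinsics, pixels), "rvec" (rotation vector, rad) and "tvec" (3), from world to camera coordinates, as OpenCV has them. Camera axes: x right, y down, z forward; pixel columns grow to the right and rows downward; lengths in m; the calibration is good to about 2 mm. A picture is of the moment at which its call begins. There is no depth.
- env.finish_job(): hands the job in; it is judged then, once.
The state is a dict: "clock": time; "joint_pos": joint angles; "qvel": joint speeds; "effort": joint torques, N m; "tool_pos": TCP position; "orientation": TCP orientation; "force": force on the tool from outside, world axes, zero at the start; "torque": the same for the moment, N m; "grip_width": opening from 0.0 (shut) to 1.0 (fully open); "grasp_force": force on a finger pad.
Only numpy, scipy, OpenCV 4.12 (cv2) and the standard library are available. Lean on these libraries where they do the work, as an engineer would, in place of code of your own. Each camera call takes 0.05 s, during which the arm holds its last target. There are 200 camera calls.

## Working session

There is one attempt and no reset: what is moved stays moved. The work goes in short steps, Python scripts to look and compute and a tool call to move; the robot and the scene stay as the last step left them, time stands still between calls to the robot, and variables do not carry over. Pictures are saved under pics/ and viewed, at most 10 in all, crops included, and the job is handed in when it is done.

Besides the shell and the picture viewer there is one more tool, called after "Request:" by a JSON object that holds its "method" and its "body", one argument or row to a line. apply_moves: Moves the arm, as the interface text tells. Shifts and turns lie within -1 to 1; 1 stands for 0.4 m of shift or 180 degrees of turn. Its arguments: {"type":"object","properties":{"deltas":{"type":"array"}},"required":["deltas"]}

```bash
mkdir -p pics; ls; python3 - <<'E'
from station import env
import cv2
o=env.get_obs();print(o, env.hold_point_z)
for n in("scene","top"):
    c=env.read_camera(n);cv2.imwrite(f"pics/{n}0.png",cv2.resize(c["img"],(800,600),interpolation=cv2.INTER_CUBIC))
    print(n,c["mtx"].tolist(),c["rvec"],c["tvec"])
E
```

```text
pics
{'clock': 0.0, 'joint_pos': array([ 1.06341152e+00,  1.24490796e-01,  1.65166807e+00,  7.38401001e-06,
        1.36751911e+00, -8.25791717e-02]), 'qvel': array([-9.42429197e-04, -1.04935104e-03, -9.82567640e-05, -1.21690351e-03,
        1.63072356e-03, -1.17952631e-03]), 'effort': array([ 7.88865163e-04, -4.17582071e+01, -3.59944081e+01,  7.75413215e-02,
        4.90562338e-02, -1.69542218e-04]), 'tool_pos': array([0.26758961, 0.5916533 , 0.21339983]), 'orientation': array([-3.13951504e+00, -1.79212380e-04,  2.71678534e+00]), 'force': array([ 0.0304514 ,  0.7944454 , -0.21418297]), 'torque': array([-0.0292847 , -0.01724761, -0.00776374]), 'grasp_force': 0.0, 'grip_width': 1.0013648034389997} 0.0188
scene [[417.1362021461037, 0.0, 275.93430931575836], [0.0, 417.1362021461037, 212.9288991513427], [0.0, 0.0, 1.0]] [ 2.6432854   0.21385297 -0.06916721] [-0.51676002 -0.05492238  1.10408919]
top [[439.4916342057231, 0.0, 282.03667239544046], [0.0, 439.4916342057231, 214.02846610692131], [0.0, 0.0, 1.0]] [ 2.13736212 -2.1742524   0.10863201] [-0.03592901  0.57327526  1.10251432]
```

View pics/scene0.png

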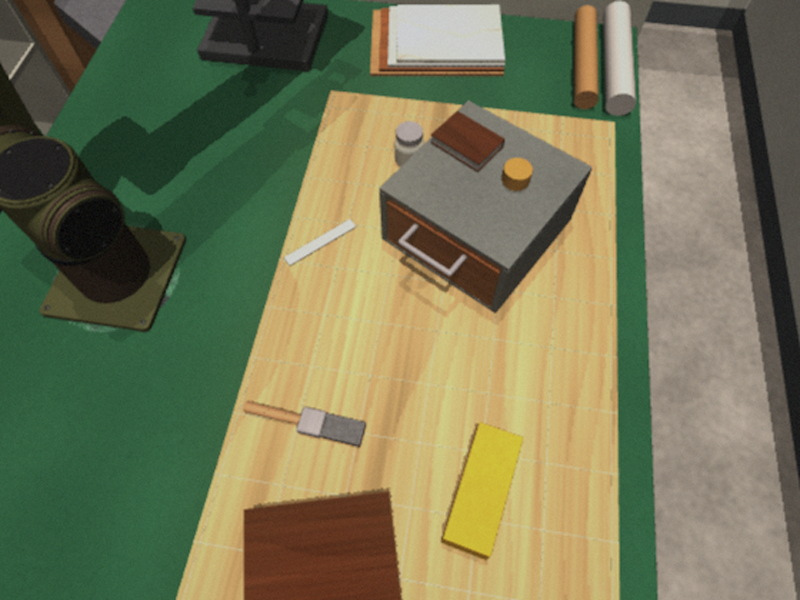

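View pics/top0.png

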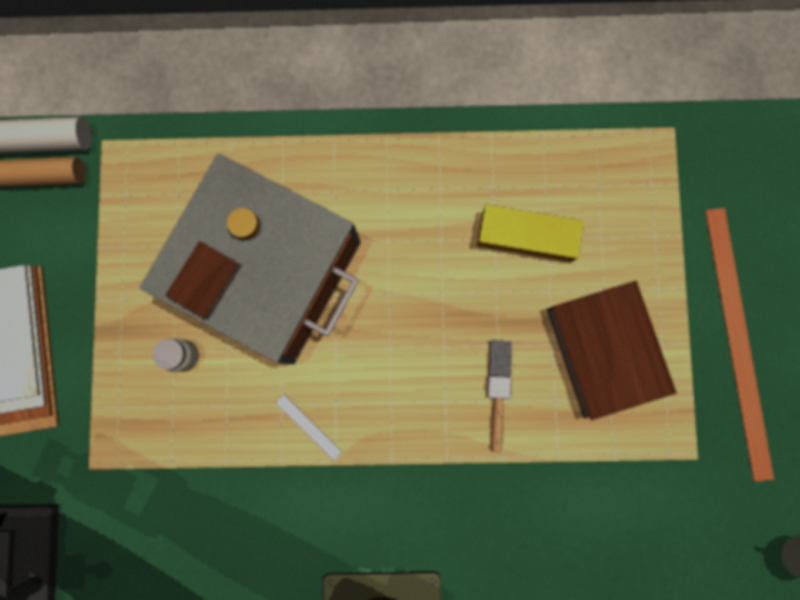

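Scene: the cabinet's handle runs (402,235)–(455,270). Top: cabinet corners at about (218,154), (355,225), (280,362), (142,288), and the handle bar at (353,280)–(326,333). I'll take closer crops next.

```bash
python3 - <<'E'
import cv2,numpy as np
from station import env
t=env.read_camera("top")["img"][95:265,90:270]; s=env.read_camera("scene")["img"][60:230,255:425]
a=cv2.resize(t,None,fx=3.5,fy=3.5,interpolation=cv2.INTER_CUBIC)
b=cv2.resize(s,None,fx=3.5,fy=3.5,interpolation=cv2.INTER_CUBIC)
cv2.imwrite("pics/t1.png",a);cv2.imwrite("pics/s1.png",b);print(a.shape,b.shape)
E
```

```text
(595, 630, 3) (595, 595, 3)
```

View pics/t1.png

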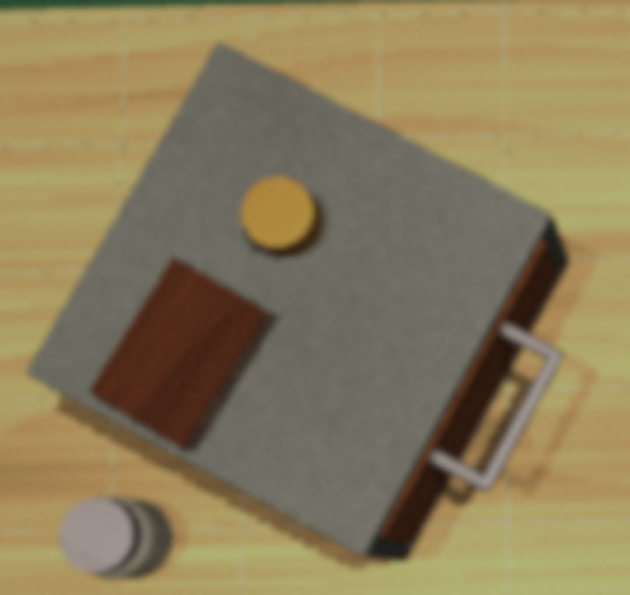

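View pics/s1.png

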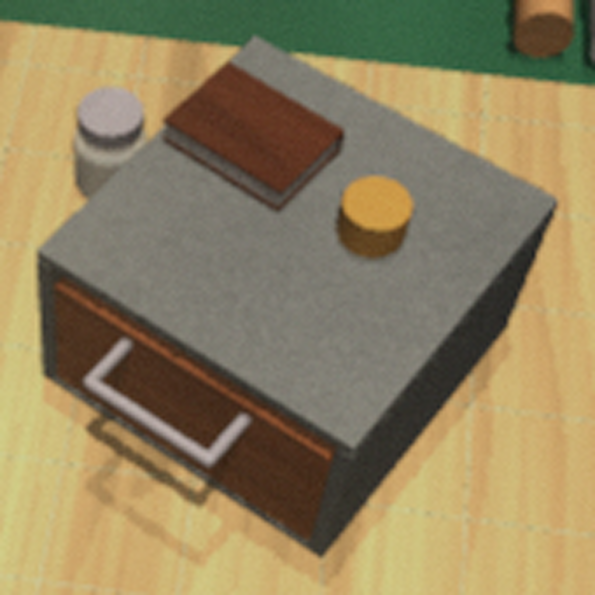

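```bash
cat > h.py <<'E'
import cv2,numpy as np
from scipy.optimize import least_squares
from scipy.spatial.transform import Rotation as R
from station import env
def cams(): return {n:env.read_camera(n) for n in("top","scene")}
def proj(c,P): return cv2.projectPoints(np.float64(P).reshape(-1,3),c["rvec"],c["tvec"],c["mtx"],None)[0][:,0]
E
python3 - <<'E'
from h import *
C=cams()
L=np.array([[-.13,.13,.152],[-.13,-.13,.152],[.13,.13,.152],[.13,-.13,.152]])
H=lambda hy:np.array([[-.172,hy+.045,.112],[-.172,hy-.045,.112]])
T=np.array([[368,553],[550,220],[28,373],[220,43],[487,484],[558,355]])/3.5+[90,95]-.36
S=np.array([[40,253],[352,450],[255,38],[555,203],[92,380],[210,458]])/3.5+[255,60]-.36
def W(p): 
    P=np.vstack([L,H(p[3])]);r=R.from_euler('z',p[2]).as_matrix();return P@r.T+[p[0],p[1],0]
f=lambda p:np.r_[(proj(C["top"],W(p))-T).ravel(),(proj(C["scene"],W(p))-S).ravel()]
s=least_squares(f,[.55,.15,1.05,0]);print(s.x,np.round(s.fun.reshape(2,-1,2),1).tolist())
x,y,a,hy=s.x;r=R.from_euler('z',a).as_matrix()
g=lambda v:r@np.array(v)+[x,y,0]
print("handle",g([-.172,hy,.112]),"out",g([-.372,hy,.112]),"boss out",g([-.24,hy-.03,.068]),"deg",np.degrees(a))
E
```

```text
[ 6.48141621e-01  2.06551993e-01  1.06443012e+00 -4.96166401e-04] [[[-0.7, 0.9], [1.5, -2.1], [-0.5, -0.4], [0.2, -1.3], [1.5, -2.4], [-0.8, 1.7]], [[-1.8, -1.0], [0.1, -0.3], [-0.7, -1.2], [1.0, -1.4], [0.6, 1.8], [-2.6, -0.6]]]
handle [0.56515507 0.05589517 0.112     ] out [ 0.46815453 -0.11900736  0.112     ] boss out [ 0.55841027 -0.01812177  0.068     ] deg 60.98735325435097
```

```bash
cat >> h.py <<'E'
def delta(goal,yaw):
    o=env.get_obs();A=R.from_euler('xyz',o["orientation"]);B=R.from_euler('xyz',[np.pi,0,yaw])
    d=A.inv().apply(np.array(goal)-o["tool_pos"]);w=(A.inv()*B).as_rotvec()
    print("d",np.round(d/.4,4),"w",np.round(w/np.pi,4),"pos",np.round(o["tool_pos"],4),"F",np.round(o["force"],1),"q6",round(o["joint_pos"][5],3),"t",o["clock"],"grip",round(o["grip_width"],3),round(o["grasp_force"],1),"rpy",np.round(o["orientation"],3))
E
python3 - <<'E'
from h import *
C=cams()
L=np.array([[-.13,.13,.152],[-.13,-.13,.152],[.13,.13,.152],[.13,-.13,.152]])
H=lambda hy:np.array([[-.172,hy+.05,.112],[-.172,hy-.05,.112]])
T=np.array([[368,553],[550,220],[28,373],[220,43],[487,484],[558,355]])/3.5+[90,95]-.36
S=np.array([[40,253],[352,450],[255,38],[555,203],[92,380],[210,458]])/3.5+[255,60]-.36
def W(p): 
    P=np.vstack([L,H(0)]);r=R.from_euler('z',p[2]).as_matrix();return P@r.T+[p[0],p[1],0]
f=lambda p:np.r_[(proj(C["top"],W(p))-T).ravel(),(proj(C["scene"],W(p))-S).ravel()]
s=least_squares(f,[.55,.15,1.05],loss='soft_l1');print(s.x,np.round(f(s.x).reshape(2,-1,2),1).tolist())
x,y,a=s.x;r=R.from_euler('z',a).as_matrix()
g=lambda v:r@np.array(v)+[x,y,0]
print("handle",g([-.172,0,.112]),"out",g([-.372,0,.112]),"boss out",g([-.24,-.03,.068]),"deg",np.degrees(a))
# handle only, DLT midpoint
P=lambda c:c["mtx"]@np.c_[cv2.Rodrigues(c["rvec"])[0],c["tvec"]]
X=cv2.triangulatePoints(P(C["top"]),P(C["scene"]),T.T.copy(),S.T.copy());print((X[:3]/X[3]).T)
h=g([-.172,0,.112]);delta([.36,.42,.25],a+np.pi/2);delta([h[0],h[1],.2],a+np.pi/2)
E
```

```text
[0.64829245 0.20651567 1.06562387] [[[-0.6, 0.8], [1.4, -2.2], [-0.4, -0.3], [0.1, -1.4], [0.5, -0.5], [0.1, -0.1]], [[-1.7, -0.9], [0.3, -0.3], [-0.7, -1.1], [1.0, -1.4], [-1.1, 0.7], [-0.9, 0.5]]]
handle [0.56505161 0.05600001 0.112     ] out [ 0.46825994 -0.11901819  0.112     ] boss out [ 0.55839518 -0.01802493  0.068     ] deg 61.05575017619047
[[0.47448095 0.15517515 0.14937862]
 [0.6979521  0.03462868 0.14189827]
 [0.59855092 0.38495    0.1463377 ]
 [0.82489543 0.26040878 0.1432919 ]
 [0.52178274 0.08197418 0.11203242]
 [0.60943191 0.0323827  0.11301261]]
d [-0.3872 -0.2972 -0.0887] w [-0.0001  0.      0.0256] pos [0.2679 0.5921 0.2145] F [ 0.  -0.4  0.6] q6 -0.083 t 0.4 grip 1.001 0.0 rpy [-3.141 -0.     2.717]
d [-1.2293 -0.9149  0.0364] w [-0.0001  0.      0.0256] pos [0.2679 0.5921 0.2145] F [ 0.  -0.4  0.6] q6 -0.083 t 0.4 grip 1.001 0.0 rpy [-3.141 -0.     2.717]
```

Request:
{"method": "apply_moves", "body": {
  "deltas": [-0.62,-0.46,-0.1,0,0,0.026,0.11,-0.62,-0.46,-0.1,0,0,0.026,0.11,-0.62,-0.46,-0.1,0,0,0.026,0.11,-0.62,-0.46,-0.1,0,0,0.026,0.11,-0.62,-0.46,-0.1,0,0,0.026,0.11,-0.62,-0.46,-0.1,0,0,0.026,0.11]
}}

```text
clock: 1.15
tool_pos: [0.4201, 0.3196, 0.2558]
orientation: [3.14, 0.002, 2.629]
force: [-0.4, 0.3, 0.7]
grip_width: 0.462
grasp_force: 0.0
```

```bash
python3 -c "
from h import *
delta([.565,.0565,.18],2.6364)"
```

```text
d [-0.638  -0.396   0.1899] w [ 0.0005  0.0005 -0.0023] pos [0.4201 0.3196 0.2558] F [-0.4  0.3  0.7] q6 -0.509 t 1.15 grip 0.462 0.0 rpy [3.140e+00 2.000e-03 2.629e+00]
```

Request:
{"method": "apply_moves", "body": {
  "deltas": [-0.638,-0.396,0.0,0,0,-0.002,0.11,-0.638,-0.396,0.0,0,0,-0.002,0.11,-0.638,-0.396,0.0,0,0,-0.002,0.11,-0.638,-0.396,0.0,0,0,-0.002,0.11,-0.638,-0.396,0.0,0,0,-0.002,0.11,-0.638,-0.396,0.19,0,0,-0.002,0.11,-0.638,-0.396,0.19,0,0,-0.002,0.11,-0.638,-0.396,0.19,0,0,-0.002,0.11]
}}

```text
clock: 2.15
tool_pos: [0.5635, 0.0611, 0.1777]
orientation: [-3.14, -0.002, 2.643]
force: [-0.1, 0.1, 0.6]
grip_width: 0.442
grasp_force: 0.0
```

```bash
python3 -c "
from h import *
delta([.565,.0565,.096],2.6364)
c=env.read_camera('top')['img'][150:270,150:310]
s=env.read_camera('scene')['img'][110:230,240:400]
cv2.imwrite('pics/c2.png',cv2.resize(np.hstack([c,s]),None,fx=2.5,fy=2.5,interpolation=2))"
```

```text
d [-0.0093 -0.0081  0.2043] w [-0.0004 -0.0008  0.002 ] pos [0.5635 0.0611 0.1777] F [-0.1  0.1  0.6] q6 -1.059 t 2.15 grip 0.442 0.0 rpy [-3.140e+00 -2.000e-03  2.643e+00]
```

View pics/c2.png

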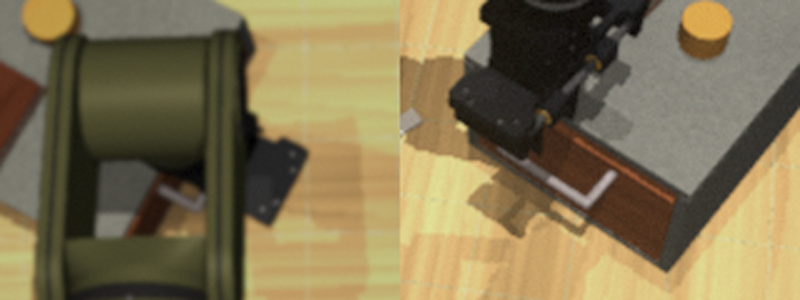

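The picture shows the gripper above the handle, its jaw line along the tray's axis. The arm hides the bar's near end. Descending now.

Request:
{"method": "apply_moves", "body": {
  "deltas": [0,0,0,0,0,0,0.11,0,0,0.07,0,0,0,0.11,0,0,0.14,0,0,0,0.11,0,0,0.14,0,0,0,0.11]
}}

```text
clock: 2.75
tool_pos: [0.5632, 0.0603, 0.1216]
orientation: [-3.14, -0.003, 2.642]
force: [0.6, 0.1, 0.5]
grip_width: 0.447
grasp_force: 0.0
```

```bash
python3 -c "
from h import *
delta([.565,.0565,.096],2.6364)"
```

```text
d [-0.0087 -0.0061  0.0639] w [-0.0005 -0.0008  0.0017] pos [0.5632 0.0603 0.1216] F [0.6 0.1 0.5] q6 -1.059 t 2.75 grip 0.447 0.0 rpy [-3.140e+00 -3.000e-03  2.642e+00]
```

Correct sideways, descend, then close.

Request:
{"method": "apply_moves", "body": {
  "deltas": [-0.009,-0.006,0,0,0,0.0017,0.11,-0.009,-0.006,0.03,0,0,0.0017,0.11,-0.009,-0.006,0.064,0,0,0.0017,0.11,-0.009,-0.006,0.064,0,0,0.0017,0.11,-0.009,-0.006,0.064,0,0,0.0017,1,-0.009,-0.006,0.064,0,0,0.0017,1,-0.009,-0.006,0.064,0,0,0.0017,1,-0.009,-0.006,0.064,0,0,0.0017,1]
}}

```text
clock: 3.75
tool_pos: [0.5663, 0.0559, 0.0973]
orientation: [-3.141, 0.0, 2.636]
force: [-0.3, 0.0, -0.0]
grip_width: 0.099
grasp_force: 30.0
```

```bash
python3 -c "
from h import *
delta([.565,.0565,.096],2.6364)"
```

```text
d [ 0.0037 -0.0002  0.0033] w [-0.0003  0.0001 -0.    ] pos [0.5663 0.0559 0.0973] F [-0.3  0.  -0. ] q6 -1.061 t 3.75 grip 0.099 30.0 rpy [-3.141  0.     2.636]
```

Handle gripped (9.4 mm). Pulling out gently along tool -y.

Request:
{"method": "apply_moves", "body": {
  "deltas": [0,-0.015,0,0,0,0,1,0,-0.04,0,0,0,0,1,0,-0.07,0,0,0,0,1,0,-0.1,0,0,0,0,1,0,-0.13,0,0,0,0,1,0,-0.16,0,0,0,0,1,0,-0.19,0,0,0,0,1,0,-0.22,0,0,0,0,1]
}}

```text
clock: 4.75
tool_pos: [0.5235, -0.0215, 0.0973]
orientation: [3.141, 0.0, 2.636]
force: [2.8, 3.1, 3.5]
grip_width: 0.095
grasp_force: 30.0
```

```bash
python3 -c "
from h import *
delta([.468,-.119,.096],2.6364)"
```

```text
d [ 0.0033 -0.2805  0.0033] w [ 0.0001  0.0001 -0.0001] pos [ 0.5235 -0.0215  0.0973] F [2.8 3.1 3.5] q6 -1.209 t 4.75 grip 0.095 30.0 rpy [3.141 0.    2.636]
```

Request:
{"method": "apply_moves", "body": {
  "deltas": [0,-0.03,0,0,0,0,1,0,-0.07,0,0,0,0,1,0,-0.11,0,0,0,0,1,0,-0.15,0,0,0,0,1,0,-0.19,0,0,0,0,1,0,-0.23,0,0,0,0,1,0,-0.26,0,0,0,0,1,0,-0.27,0,0,0,0,1]
}}

```text
clock: 5.75
tool_pos: [0.4708, -0.1166, 0.0973]
orientation: [-3.141, 0.0, 2.635]
force: [1.3, 3.0, 5.2]
grip_width: 0.095
grasp_force: 30.0
```

```bash
python3 -c "
from h import *
delta([.468,-.119,.096],2.6364)"
```

```text
d [ 0.0032 -0.0085  0.0033] w [-0.0002  0.     -0.0004] pos [ 0.4708 -0.1166  0.0973] F [1.3 3.  5.2] q6 -1.417 t 5.75 grip 0.095 30.0 rpy [-3.141  0.     2.635]
```

Request:
{"method": "apply_moves", "body": {
  "deltas": [0,-0.005,0,0,0,0,1,0,-0.01,0,0,0,0,1,0,-0.01,0,0,0,0,1]
}}

```text
clock: 6.12
tool_pos: [0.4694, -0.1191, 0.0973]
orientation: [3.141, 0.0, 2.635]
force: [2.4, 4.4, 5.2]
grip_width: 0.094
grasp_force: 30.0
```

```bash
python3 -c "
from h import *
delta([.468,-.119,.096],2.6364)"
```

```text
d [ 0.0032 -0.0014  0.0032] w [ 0.0003  0.     -0.0003] pos [ 0.4694 -0.1191  0.0973] F [2.4 4.4 5.2] q6 -1.425 t 6.125 grip 0.094 30.0 rpy [3.141 0.    2.635]
```

Request:
{"method": "apply_moves", "body": {
  "deltas": [0,0,0,0,0,0,0.11,0,0,0,0,0,0,0.11,0,0,0,0,0,0,0.11,0,0,-0.15,0,0,0,0.11,0,0,-0.3,0,0,0,0.11,0,0,-0.4,0,0,0,0.11,0.4,-0.2,-0.4,0,0,0,0.11,0.4,-0.2,-0.4,0,0,0,0.11]
}}

```text
clock: 7.12
tool_pos: [0.3433, -0.1137, 0.2573]
orientation: [-3.141, -0.001, 2.637]
force: [-1.1, -0.7, 0.6]
grip_width: 0.447
grasp_force: 0.0
```

Request:
{"method": "apply_moves", "body": {
  "deltas": [0.1,-0.2,0,0,0,0,0.11,0.1,-0.2,0,0,0,0,0.11,0.1,-0.2,0,0,0,0,0.11]
}}

```text
clock: 7.5
tool_pos: [0.2699, -0.1649, 0.2569]
orientation: [-3.141, 0.001, 2.632]
force: [0.0, 0.2, 0.1]
grip_width: 0.447
grasp_force: 0.0
```

```bash
python3 -c "
from h import *
delta([.558,-.018,.2],2.6364)
C=cams()
P=[.558,-.018,.13]
k=[]
for n in C:
    u,v=np.int32(proj(C[n],P)[0]);print(n,u,v); i=C[n]['img'][v-35:v+35,u-45:u+45];k.append(cv2.resize(i,(400,311),interpolation=2))
    print(proj(C[n],[[.558,-.018,.132],[.558,-.018,.068]]))
cv2.imwrite('pics/c3.png',np.hstack(k))"
```

```text
d [-0.4494  0.672   0.1423] w [-0.0002  0.0003 -0.0014] pos [ 0.2699 -0.1649  0.2569] F [0.  0.2 0.1] q6 -1.78 t 7.5 grip 0.447 0.0 rpy [-3.141e+00  1.000e-03  2.632e+00]
top 269 215
[[269.73831541 215.56671586]
 [270.82933874 218.40054877]]
scene 289 202
[[289.06055087 202.18978596]
 [288.60963156 215.5603167 ]]
```

View pics/c3.png

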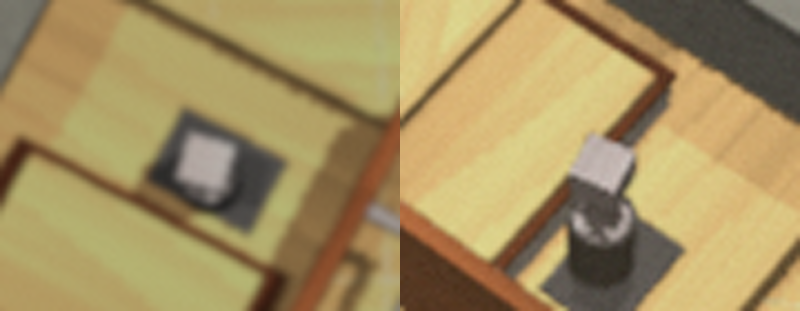

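Left is the top view: the head's top has corners at about (183,130), (240,135), (233,187), (177,183). Right is the scene view: corners at (598,135), (636,157), (612,192), (572,170). The screw stands upright in the boss, and the tray is out.

```bash
python3 - <<'E'
from h import *
C=cams();s=90/400
T=np.array([[183,130],[240,135],[233,187],[177,183]])*s+[269-45,215-35]-.4
S=(np.array([[598,135],[636,157],[612,192],[572,170]])-[400,0])*s+[289-45,202-35]-.4
f0=13*np.array([[1,1],[1,-1],[-1,-1],[-1,1]])/1000   # world order of top corners: (+x,+y),(+x,-y),(-x,-y),(-x,+y)
def W(p,k=0): return np.c_[f0@R.from_euler('z',p[2]).as_matrix()[:2,:2].T+p[:2],np.full(4,.132)]
def f(p): 
    a=(proj(C["top"],W(p))-T); w=proj(C["scene"],W(p)); b=np.array([w[np.argmin(np.hypot(*(w-q).T))]-q for q in S]); return np.r_[a.ravel(),b.ravel()]
r=least_squares(f,[.558,-.018,-.1]);print(r.x,np.degrees(r.x[2]),np.round(r.fun.reshape(-1,2),1).tolist())
p=r.x
for k in (0,1,2,3):
    print(k,"yaw",p[2]+np.pi/2*k)
delta([p[0],p[1],.2],p[2]+np.pi)
E
```

```text
[ 0.55912624 -0.02016358 -0.24770306] -14.19234019415636 [[1.8, -0.4], [-0.3, 1.0], [-1.3, 0.0], [0.6, -1.6], [-1.8, -0.5], [0.3, -1.5], [1.3, 0.0], [-0.5, 0.9]]
0 yaw -0.24770306495115976
1 yaw 1.3230932618437368
2 yaw 2.8938895886386335
3 yaw 4.46468591543353
d [-0.4564  0.6617  0.142 ] w [ 0.0001 -0.0002 -0.0817] pos [ 0.2714 -0.1638  0.2569] F [ 0.3 -0.  -0.2] q6 -1.779 t 7.7 grip 0.441 0.0 rpy [ 3.141e+00 -1.000e-03  2.637e+00]
```

```bash
python3 - <<'E'
from h import *
C=cams()
for n,(u,v) in {"top":(270.4,215.4),"scene":(289.5,203.3)}.items():
    c=C[n];M=cv2.Rodrigues(c["rvec"])[0];K=c["mtx"]
    # rectify plane z=.132: world x right, y up, 0.25 mm/px about p0
    p0=np.array([.559,-.02]);m=.00025
    Hh=K@np.c_[M[:,0],M[:,1],M[:,2]*.132+c["tvec"].ravel()]@np.array([[m,0,p0[0]-100*m],[0,-m,p0[1]+100*m],[0,0,1]])
    g=cv2.warpPerspective(c["img"],np.linalg.inv(Hh),(200,200),flags=cv2.INTER_CUBIC)
    hsv=cv2.cvtColor(g,cv2.COLOR_BGR2HSV)
    mk=np.uint8((hsv[...,1]<50)&(hsv[...,2]>125))*255
    k,l,st,ce=cv2.connectedComponentsWithStats(mk);i=l[100,100] or 1+np.argmax(st[1:,4])
    ct=max(cv2.findContours(np.uint8(l==i),0,1)[0],key=cv2.contourArea);rc=cv2.minAreaRect(ct)
    mu=cv2.moments(ct)
    print(n,rc,st[i],"centre",p0+(np.array(rc[0])-100)*[m,-m],"ang",-rc[2])
    cv2.drawContours(g,[np.int32(cv2.boxPoints(rc))],0,(0,0,255),1);cv2.imwrite(f"pics/r{n}.png",g)
cv2.imwrite("pics/r.png",cv2.resize(np.hstack([cv2.imread(f"pics/r{n}.png") for n in C]),(800,400)))
E
```

```text
top ((83.68943786621094, 90.38311767578125), (123.94099426269531, 106.83313751220703), 16.336042404174805) [   16    35   137   120 10933] centre [ 0.55492236 -0.01759578] ang -16.336042404174805
scene ((100.38529205322266, 101.66166687011719), (104.86051940917969, 113.14775085449219), 17.42986488342285) [   38    42   122   128 10707] centre [ 0.55909632 -0.02041542] ang -17.42986488342285
```

View pics/r.png

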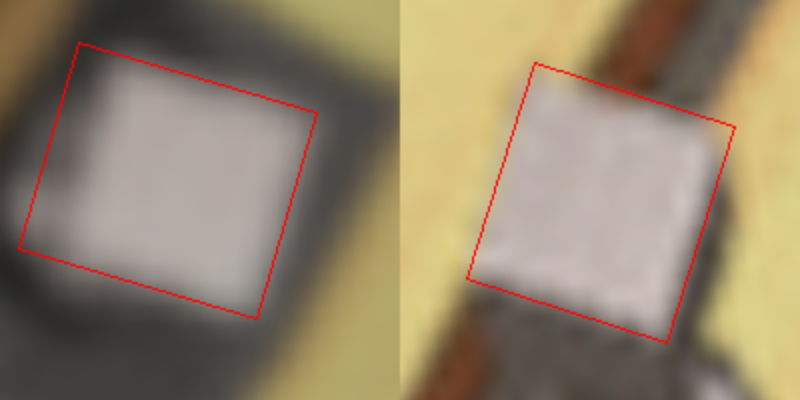

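```bash
python3 -c "
from h import *
delta([.5583,-.0185,.19],1.30)"
```

```text
d [-0.453   0.664   0.1669] w [-1.000e-04 -3.000e-04  4.259e-01] pos [ 0.2715 -0.1637  0.2569] F [ 0.4 -0.5  0.7] q6 -1.78 t 7.8 grip 0.447 0.0 rpy [ 3.141e+00 -1.000e-03  2.638e+00]
```

Request:
{"method": "apply_moves", "body": {
  "deltas": [-0.453,0.664,0.05,0,0,0.426,0.11,-0.453,0.664,0.05,0,0,0.426,0.11,-0.453,0.664,0.05,0,0,0.426,0.11,-0.453,0.664,0.05,0,0,0.426,0.11,-0.453,0.664,0.05,0,0,0.426,0.11,-0.453,0.664,0.1,0,0,0.426,0.11,-0.453,0.664,0.16,0,0,0.426,0.11,-0.453,0.664,0.16,0,0,0.426,0.11]
}}

```text
clock: 8.8
tool_pos: [0.5571, -0.0177, 0.1889]
orientation: [-3.135, 0.001, 1.296]
force: [-0.1, -0.3, -0.3]
grip_width: 0.445
grasp_force: 0.0
```

Request:
{"method": "apply_moves", "body": {
  "deltas": [0,0,0,0,0,0,0.11,0,0,0,0,0,0,0.11]
}}

```text
clock: 9.05
tool_pos: [0.5584, -0.0191, 0.1932]
orientation: [3.141, -0.0, 1.3]
force: [-0.3, -0.1, -1.0]
grip_width: 0.443
grasp_force: 0.0
```

```bash
python3 -c "
from h import *
delta([.5583,-.0185,.098],1.30)"
```

```text
d [ 0.0013 -0.0006  0.2381] w [ 0.0001 -0.      0.0001] pos [ 0.5584 -0.0191  0.1932] F [-0.3 -0.1 -1. ] q6 0.14 t 9.05 grip 0.443 0.0 rpy [ 3.141 -0.     1.3  ]
```

Request:
{"method": "apply_moves", "body": {
  "deltas": [0.001,0,0.06,0,0,0,0.11,0.001,0,0.12,0,0,0,0.11,0.001,0,0.15,0,0,0,0.11,0.001,0,0.165,0,0,0,0.11,0.001,0,0.17,0,0,0,0.11]
}}

```text
clock: 9.68
tool_pos: [0.5585, -0.0192, 0.1255]
orientation: [3.141, -0.0, 1.298]
force: [-0.3, 0.1, -0.1]
grip_width: 0.446
grasp_force: 0.0
```

Request:
{"method": "apply_moves", "body": {
  "deltas": [0,0,0.03,0,0,0,0.11,0,0,0.06,0,0,0,0.11,0,0,0.065,0,0,0,0.11,0,0,0.065,0,0,0,0.39,0,0,0.065,0,0,0,0.39,0,0,0.065,0,0,0,0.39,0,0,0.065,0,0,0,0.39]
}}

```text
clock: 10.55
tool_pos: [0.5583, -0.0192, 0.0994]
orientation: [3.141, -0.0, 1.298]
force: [0.5, -0.0, 0.6]
grip_width: 0.309
grasp_force: 0.0
```

```bash
cat >> h.py <<'E'
def shot(name,P=[.558,-.018,.11]):
    C=cams();k=[]
    for n in C:
        u,v=np.int32(proj(C[n],P)[0]);k.append(cv2.resize(C[n]["img"][v-45:v+45,u-45:u+45],(400,400),interpolation=2))
    cv2.imwrite(f"pics/{name}.png",np.hstack(k))
E
python3 -c "
from h import *
delta([.5583,-.0185,.098],1.30);shot('d1');print(env.get_obs()['torque'])"
```

```text
d [ 0.0016 -0.0005  0.0034] w [ 0.0002 -0.     -0.0007] pos [ 0.5583 -0.0192  0.0994] F [ 0.5 -0.   0.6] q6 0.143 t 10.55 grip 0.309 0.0 rpy [ 3.141 -0.     1.298]
[-0.08741731  0.07838111  0.06565424]
```

View pics/d1.png

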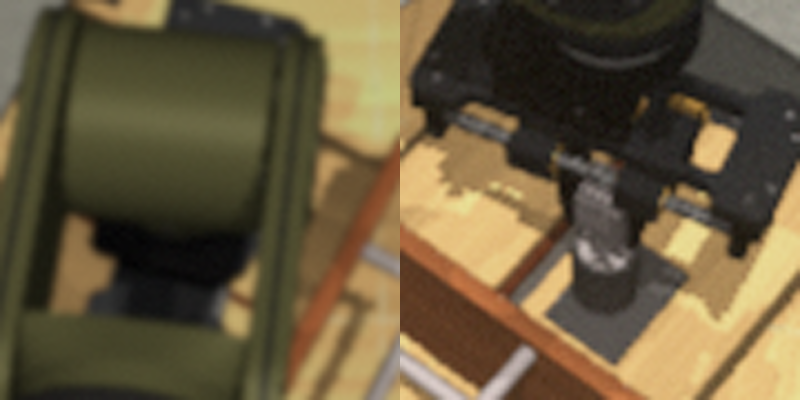

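Fingers straddle the head, visible at (600,210). Turning backward in small chunks.

Request:
{"method": "apply_moves", "body": {
  "deltas": [0,0,0,0,0,-0.03,0.39,0,0,0,0,0,-0.06,0.39,0,0,0,0,0,-0.09,0.39,0,0,0,0,0,-0.12,0.39,0,0,0,0,0,-0.15,0.39]
}}

```text
clock: 11.28
tool_pos: [0.558, -0.0191, 0.0991]
orientation: [-3.141, -0.0, 1.772]
force: [-0.3, 0.7, -0.1]
grip_width: 0.306
grasp_force: 0.9
```

```bash
python3 -c "
from h import *
delta([.5583,-.0185,.098],1.30);print(env.get_obs()['torque'])"
```

```text
d [0.0014 0.001  0.0027] w [-1.000e-04 -0.000e+00  1.502e-01] pos [ 0.558  -0.0191  0.0991] F [-0.3  0.7 -0.1] q6 -0.332 t 11.275 grip 0.306 0.9 rpy [-3.141 -0.     1.772]
[-0.07698868  0.08576916 -0.00489936]
```

Request:
{"method": "apply_moves", "body": {
  "deltas": [0,0,0,0,0,-0.03,0.39,0,0,0,0,0,-0.06,0.39,0,0,0,0,0,-0.09,0.39,0,0,0,0,0,-0.09,0.39]
}}

```text
clock: 11.78
tool_pos: [0.5582, -0.0192, 0.0991]
orientation: [3.142, 0.0, 2.051]
force: [-0.0, 0.3, 0.5]
grip_width: 0.305
grasp_force: 0.0
```

```bash
python3 -c "
from h import *
delta([.5583,-.0185,.098],1.30);print(env.get_obs()['torque'])"
```

```text
d [0.0013 0.0011 0.0028] w [0.     0.     0.2389] pos [ 0.5582 -0.0192  0.0991] F [-0.   0.3  0.5] q6 -0.61 t 11.775 grip 0.305 0.0 rpy [3.142 0.    2.051]
[-0.06198794  0.04444659 -0.00996197]
```

Request:
{"method": "apply_moves", "body": {
  "deltas": [0,0,0,0,0,-0.03,0.39,0,0,0,0,0,-0.06,0.39,0,0,0,0,0,-0.09,0.39]
}}

```text
clock: 12.15
tool_pos: [0.5583, -0.019, 0.0992]
orientation: [3.141, 0.0, 2.336]
force: [0.8, 1.2, -0.0]
grip_width: 0.305
grasp_force: 1.1
```

Request:
{"method": "apply_moves", "body": {
  "deltas": [0,0,0,0,0,-0.03,0.39,0,0,0,0,0,-0.06,0.39,0,0,0,0,0,-0.09,0.39]
}}

```text
clock: 12.52
tool_pos: [0.5583, -0.0189, 0.0992]
orientation: [3.141, -0.0, 2.618]
force: [-0.1, 1.5, 0.8]
grip_width: 0.305
grasp_force: 1.3
```

```bash
python3 -c "
from h import *
delta([.5583,-.0185,.098],1.30);print(env.get_obs()['torque']);shot('d2')"
```

```text
d [0.0004 0.0008 0.003 ] w [ 2.000e-04 -2.000e-04  4.196e-01] pos [ 0.5583 -0.0189  0.0992] F [-0.1  1.5  0.8] q6 -1.178 t 12.525 grip 0.305 1.3 rpy [ 3.141 -0.     2.618]
[ 0.20699093 -0.06549559 -0.01233484]
```

View pics/d2.png

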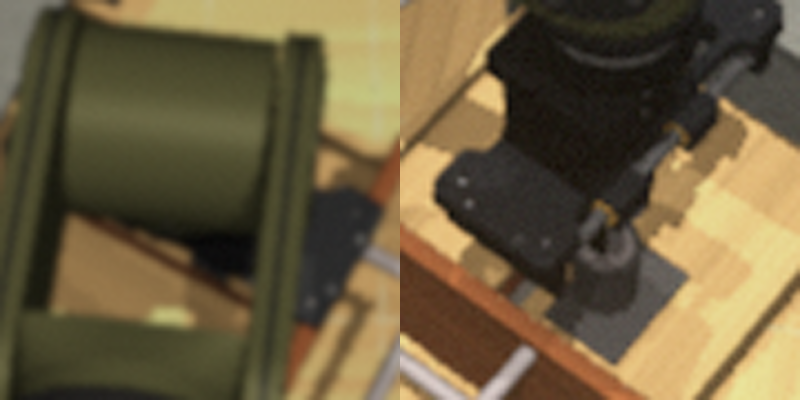

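The last picture doesn't settle it: the fingers hide the head. There's no turning torque yet, so I'll go on.

Request:
{"method": "apply_moves", "body": {
  "deltas": [0,0,0,0,0,-0.03,0.39,0,0,0,0,0,-0.06,0.39,0,0,0,0,0,-0.06,0.39]
}}

```text
clock: 13.0
tool_pos: [0.5583, -0.0191, 0.0992]
orientation: [3.141, 0.0, 2.803]
force: [-0.3, -0.6, 0.6]
grip_width: 0.302
grasp_force: 0.3
```

```bash
python3 -c "
from h import *
delta([.5583,-.0185,.098],1.30);print(env.get_obs()['torque'])"
```

```text
d [0.0004 0.0015 0.003 ] w [1.000e-04 0.000e+00 4.783e-01] pos [ 0.5583 -0.0191  0.0992] F [-0.3 -0.6  0.6] q6 -1.362 t 13.0 grip 0.302 0.3 rpy [3.141 0.    2.803]
[ 0.09632398 -0.04770992 -0.03380647]
```

Request:
{"method": "apply_moves", "body": {
  "deltas": [0,0,0,0,0,-0.03,0.39,0,0,0,0,0,-0.06,0.39,0,0,0,0,0,-0.06,0.39]
}}

```text
clock: 13.38
tool_pos: [0.558, -0.0192, 0.0989]
orientation: [-3.141, -0.0, 2.991]
force: [0.5, 1.0, -0.4]
grip_width: 0.304
grasp_force: 0.1
```

```bash
python3 -c "
from h import *
delta([.5583,-.0185,.098],1.30);print(env.get_obs()['torque'])"
```

```text
d [-0.0005  0.0019  0.0023] w [-1.000e-04 -0.000e+00  5.382e-01] pos [ 0.558  -0.0192  0.0989] F [ 0.5  1.  -0.4] q6 -1.55 t 13.375 grip 0.304 0.1 rpy [-3.141 -0.     2.991]
[ 0.03470822 -0.0456975  -0.00878934]
```

Request:
{"method": "apply_moves", "body": {
  "deltas": [0,0,0,0,0,-0.03,0.39,0,0,0,0,0,-0.06,0.39,0,0,0,0,0,-0.06,0.39]
}}

```text
clock: 13.75
tool_pos: [0.5583, -0.0189, 0.0992]
orientation: [3.141, 0.0, -3.104]
force: [0.4, 1.6, 0.9]
grip_width: 0.307
grasp_force: 1.2
```

```bash
python3 -c "
from h import *
delta([.5583,-.0185,.098],1.30);print(env.get_obs()['torque'])"
```

```text
d [-0.0001  0.0011  0.0029] w [ 2.000e-04 -1.000e-04  5.981e-01] pos [ 0.5583 -0.0189  0.0992] F [0.4 1.6 0.9] q6 -1.739 t 13.75 grip 0.307 1.2 rpy [ 3.141  0.    -3.104]
[ 0.32356599 -0.07956433 -0.0764229 ]
```

Request:
{"method": "apply_moves", "body": {
  "deltas": [0,0,0,0,0,-0.03,0.39,0,0,0,0,0,-0.06,0.39,0,0,0,0,0,-0.06,0.39]
}}

```text
clock: 14.12
tool_pos: [0.5584, -0.0188, 0.0994]
orientation: [3.141, 0.001, -2.916]
force: [0.1, 3.2, 1.2]
grip_width: 0.306
grasp_force: 2.1
```

```bash
python3 -c "
from h import *
delta([.5583,-.0185,.098],1.30);print(env.get_obs()['torque'])"
```

```text
d [-0.      0.0008  0.0034] w [ 3.000e-04 -0.000e+00  6.581e-01] pos [ 0.5584 -0.0188  0.0994] F [0.1 3.2 1.2] q6 -1.927 t 14.125 grip 0.306 2.1 rpy [ 3.141e+00  1.000e-03 -2.916e+00]
[ 0.50168605 -0.04675032 -0.02887967]
```

Request:
{"method": "apply_moves", "body": {
  "deltas": [0,0.004,0,0,0,0,0.39,0,0.004,0,0,0,0,0.39]
}}

```text
clock: 14.38
tool_pos: [0.5578, -0.0178, 0.0991]
orientation: [-3.141, -0.0, -2.913]
force: [0.9, 0.7, 0.3]
grip_width: 0.307
grasp_force: 0.7
```

```bash
python3 -c "
from h import *
delta([.5583,-.0185,.098],1.30);print(env.get_obs()['torque'])"
```

```text
d [-0.0009 -0.002   0.0027] w [-2.000e-04  2.000e-04  6.589e-01] pos [ 0.5578 -0.0178  0.0991] F [0.9 0.7 0.3] q6 -1.927 t 14.375 grip 0.307 0.7 rpy [-3.141 -0.    -2.913]
[ 0.15295028 -0.07277912 -0.00979733]
```

Request:
{"method": "apply_moves", "body": {
  "deltas": [0,0,0,0,0,-0.03,0.39,0,0,0,0,0,-0.06,0.39,0,0,0,0,0,-0.06,0.39]
}}

```text
clock: 14.75
tool_pos: [0.5584, -0.0173, 0.0992]
orientation: [3.141, 0.002, -2.727]
force: [3.3, 2.9, -0.6]
grip_width: 0.309
grasp_force: 14.9
```

```bash
python3 -c "
from h import *
delta([.5583,-.0185,.098],1.30);print(env.get_obs()['torque'])"
```

```text
d [ 0.0015 -0.0027  0.003 ] w [7.000e-04 3.000e-04 7.183e-01] pos [ 0.5584 -0.0173  0.0992] F [ 3.3  2.9 -0.6] q6 -2.114 t 14.75 grip 0.309 14.9 rpy [ 3.141e+00  2.000e-03 -2.727e+00]
[ 0.58987779 -0.62241965 -0.47039157]
```

Stopped (−0.47 N m, pad force 15 N). I'll back off so the head is free to slide and can drop.

Request:
{"method": "apply_moves", "body": {
  "deltas": [0,0,0,0,0,0.02,0.35,0,0,0,0,0,0.04,0.3,0,0,0,0,0,0.04,0.3,0,0,0,0,0,0.04,0.3]
}}

```text
clock: 15.25
tool_pos: [0.5574, -0.0178, 0.0988]
orientation: [-3.141, -0.001, -2.849]
force: [0.6, -0.6, -0.7]
grip_width: 0.346
grasp_force: 0.0
```

```bash
python3 -c "
from h import *
delta([.5583,-.0185,.098],1.30);print(env.get_obs()['torque'])
C=cams();c=C['scene'];u,v=np.int32(proj(c,[.558,-.018,.09])[0])
cv2.imwrite('pics/e1.png',cv2.resize(c['img'][v-30:v+30,u-40:u+40],(800,600),interpolation=2))
old=cv2.imread('pics/d2.png')[:,400:]
"
```

```text
d [-0.0016 -0.0023  0.0021] w [-4.000e-04 -1.000e-04  6.794e-01] pos [ 0.5574 -0.0178  0.0988] F [ 0.6 -0.6 -0.7] q6 -1.991 t 15.25 grip 0.346 0.0 rpy [-3.141e+00 -1.000e-03 -2.849e+00]
[ 0.0582981  -0.01116058  0.01759951]
```

Free now, with no contact. Next I turn forward, following down at 18 mm per turn. If it hasn't dropped it will jam, and the torque will show it.

Request:
{"method": "apply_moves", "body": {
  "deltas": [0,0,0.006,0,0,0,0.39,0,0,0.006,0,0,0.04,0.39,0,0,0.007,0,0,0.08,0.39,0,0,0.008,0,0,0.12,0.39,0,0,0.009,0,0,0.16,0.39]
}}

```text
clock: 15.98
tool_pos: [0.5577, -0.0175, 0.0953]
orientation: [3.142, -0.0, 2.927]
force: [0.4, -0.5, 0.2]
grip_width: 0.303
grasp_force: 0.5
```

```bash
python3 -c "
from h import *
delta([.5583,-.0185,.098],-2.92);print(env.get_obs()['torque'])"
```

```text
d [-0.0019 -0.002  -0.0067] w [ 0.000e+00 -1.000e-04 -1.387e-01] pos [ 0.5577 -0.0175  0.0953] F [ 0.4 -0.5  0.2] q6 -1.484 t 15.975 grip 0.303 0.5 rpy [ 3.142 -0.     2.927]
[ 0.0832271  -0.01401348  0.02825048]
```

Request:
{"method": "apply_moves", "body": {
  "deltas": [0,0,0.001,0,0,0.04,0.39,0,0,0.002,0,0,0.08,0.39,0,0,0.003,0,0,0.12,0.39]
}}

```text
clock: 16.35
tool_pos: [0.5578, -0.0175, 0.0942]
orientation: [3.141, 0.0, 2.55]
force: [-1.1, 0.5, 0.6]
grip_width: 0.302
grasp_force: 0.6
```

```bash
python3 -c "
from h import *
delta([.5583,-.0185,.098],-2.92);print(env.get_obs()['torque'])"
```

```text
d [-0.0023 -0.0014 -0.0094] w [ 0.000e+00  1.000e-04 -2.587e-01] pos [ 0.5578 -0.0175  0.0942] F [-1.1  0.5  0.6] q6 -1.107 t 16.35 grip 0.302 0.6 rpy [3.141 0.    2.55 ]
[ 0.03920152 -0.09289167 -0.04119698]
```

Request:
{"method": "apply_moves", "body": {
  "deltas": [0,0,0.001,0,0,0.04,0.39,0,0,0.002,0,0,0.08,0.39,0,0,0.003,0,0,0.12,0.39,0,0,0.0035,0,0,0.16,0.39,0,0,0.0045,0,0,0.2,0.39,0,0,0.0055,0,0,0.24,0.39]
}}

```text
clock: 17.1
tool_pos: [0.5579, -0.0176, 0.092]
orientation: [3.141, 0.0, 1.796]
force: [-0.1, -0.7, 0.3]
grip_width: 0.307
grasp_force: 0.6
```

```bash
python3 -c "
from h import *
delta([.5583,-.0185,.098],-2.92);print(env.get_obs()['torque'])"
```

```text
d [-0.0024  0.0005 -0.015 ] w [ 0.000e+00  1.000e-04 -4.987e-01] pos [ 0.5579 -0.0176  0.092 ] F [-0.1 -0.7  0.3] q6 -0.353 t 17.1 grip 0.307 0.6 rpy [3.141 0.    1.796]
[-0.04304065 -0.02500147 -0.00179076]
```

Request:
{"method": "apply_moves", "body": {
  "deltas": [0,0,0.001,0,0,0.04,0.39,0,0,0.002,0,0,0.08,0.39,0,0,0.003,0,0,0.12,0.39,0,0,0.0035,0,0,0.16,0.39,0,0,0.0045,0,0,0.2,0.39,0,0,0.0055,0,0,0.24,0.39]
}}

```text
clock: 17.85
tool_pos: [0.5578, -0.0177, 0.0898]
orientation: [3.141, 0.0, 1.042]
force: [0.8, -0.2, 0.9]
grip_width: 0.303
grasp_force: 0.6
```

```bash
python3 -c "
from h import *
delta([.5583,-.0185,.098],-2.92);print(env.get_obs()['torque'])"
```

```text
d [-0.0012  0.0021 -0.0206] w [-0.000e+00  1.000e-04 -7.387e-01] pos [ 0.5578 -0.0177  0.0898] F [ 0.8 -0.2  0.9] q6 0.401 t 17.85 grip 0.303 0.6 rpy [3.141 0.    1.042]
[-0.09496702  0.06725344 -0.02026003]
```

Request:
{"method": "apply_moves", "body": {
  "deltas": [0,0,0.001,0,0,0.04,0.39,0,0,0.002,0,0,0.08,0.39,0,0,0.003,0,0,0.12,0.39,0,0,0.0035,0,0,0.16,0.39,0,0,0.0045,0,0,0.2,0.39,0,0,0.0055,0,0,0.24,0.39]
}}

```text
clock: 18.6
tool_pos: [0.5578, -0.0177, 0.0876]
orientation: [3.141, 0.0, 0.288]
force: [-0.5, -0.4, 0.8]
grip_width: 0.306
grasp_force: 0.6
```

```bash
python3 -c "
from h import *
delta([.5583,-.0185,.098],-2.92);print(env.get_obs()['torque'])"
```

```text
d [ 0.0006  0.0024 -0.0261] w [-0.000e+00  1.000e-04 -9.787e-01] pos [ 0.5578 -0.0177  0.0876] F [-0.5 -0.4  0.8] q6 1.155 t 18.6 grip 0.306 0.6 rpy [3.141 0.    0.288]
[-0.11869912  0.14314978 -0.00772748]
```

Request:
{"method": "apply_moves", "body": {
  "deltas": [0,0,0.001,0,0,0.04,0.39,0,0,0.002,0,0,0.08,0.39,0,0,0.003,0,0,0.12,0.39,0,0,0.0035,0,0,0.16,0.39,0,0,0.0045,0,0,0.2,0.39,0,0,0.0055,0,0,0.24,0.39]
}}

```text
clock: 19.35
tool_pos: [0.5578, -0.0176, 0.0854]
orientation: [3.142, -0.0, -0.466]
force: [0.4, 1.8, -0.9]
grip_width: 0.306
grasp_force: 0.6
```

```bash
python3 -c "
from h import *
delta([.5583,-.0185,.098],-2.92);print(env.get_obs()['torque'])"
```

```text
d [ 0.002   0.0014 -0.0315] w [-1.000e-04 -0.000e+00  7.813e-01] pos [ 0.5578 -0.0176  0.0854] F [ 0.4  1.8 -0.9] q6 1.909 t 19.35 grip 0.306 0.6 rpy [ 3.142 -0.    -0.466]
[0.12963458 0.12256283 0.02084718]
```

Request:
{"method": "apply_moves", "body": {
  "deltas": [0,0,0.001,0,0,0.04,0.39,0,0,0.002,0,0,0.08,0.39,0,0,0.003,0,0,0.12,0.39,0,0,0.0035,0,0,0.16,0.39,0,0,0.0045,0,0,0.2,0.39,0,0,0.0045,0,0,0.2,0.39]
}}

```text
clock: 20.1
tool_pos: [0.5579, -0.0176, 0.0837]
orientation: [-3.141, -0.0, -1.088]
force: [0.5, 0.5, 0.1]
grip_width: 0.304
grasp_force: 0.3
```

```bash
python3 -c "
from h import *
delta([.5583,-.0185,.098],-2.92);print(env.get_obs()['torque'])"
```

```text
d [ 0.0024  0.0002 -0.0358] w [-1.000e-04  0.000e+00  5.831e-01] pos [ 0.5579 -0.0176  0.0837] F [0.5 0.5 0.1] q6 2.531 t 20.1 grip 0.304 0.3 rpy [-3.141 -0.    -1.088]
[0.14141005 0.07713018 0.00032852]
```

Request:
{"method": "apply_moves", "body": {
  "deltas": [0,0,0,0,0,-0.02,0,0,0,0,0,0,-0.04,0,0,0,0,0,0,-0.04,0]
}}

```text
clock: 20.48
tool_pos: [0.5576, -0.0176, 0.0835]
orientation: [3.141, 0.0, -0.963]
force: [-0.4, 0.6, 0.5]
grip_width: 0.493
grasp_force: 0.0
```

Request:
{"method": "apply_moves", "body": {
  "deltas": [0,0,0,0,0,-0.5,0,0,0,0,0,0,-0.5,0,0,0,0,0,0,-0.5,0,0,0,0,0,0,-0.5,0,0,0,0,0,0,-0.5,0,0,0,0,0,0,-0.5,0,0,0,0,0,0,-0.5,0,0,0,0,0,0,-0.5,0]
}}

```text
clock: 21.48
tool_pos: [0.5577, -0.0177, 0.0836]
orientation: [-3.142, 0.0, 0.542]
force: [-0.4, 0.1, -0.2]
grip_width: 0.5
grasp_force: 0.0
```

Request:
{"method": "apply_moves", "body": {
  "deltas": [0,0,0,0,0,-0.05,0,0,0,0,0,0,0,0.39,0,0,0,0,0,0,0.39,0,0,0,0,0,0,0.39]
}}

```text
clock: 21.98
tool_pos: [0.5577, -0.0176, 0.0836]
orientation: [-3.142, 0.0, 0.538]
force: [-0.3, -0.2, -0.4]
grip_width: 0.309
grasp_force: 0.0
```

```bash
python3 -c "
from h import *
delta([.5583,-.0185,.098],-2.92);print(env.get_obs()['torque'])"
```

```text
d [ 0.0002  0.0027 -0.0361] w [-1.000e-04 -0.000e+00 -8.993e-01] pos [ 0.5577 -0.0176  0.0836] F [-0.3 -0.2 -0.4] q6 0.905 t 21.975 grip 0.309 0.0 rpy [-3.142  0.     0.538]
[-0.09205756  0.08194895  0.05364182]
```

Request:
{"method": "apply_moves", "body": {
  "deltas": [0,0,0.001,0,0,0.04,0.39,0,0,0.002,0,0,0.08,0.39,0,0,0.003,0,0,0.12,0.39,0,0,0.0035,0,0,0.16,0.39,0,0,0.0045,0,0,0.2,0.39,0,0,0.0055,0,0,0.24,0.39,0,0,0.006,0,0,0.28,0.39]
}}

```text
clock: 22.85
tool_pos: [0.5578, -0.0176, 0.0812]
orientation: [3.142, -0.0, -0.346]
force: [0.8, 0.7, -0.7]
grip_width: 0.304
grasp_force: 0.5
```

Request:
{"method": "apply_moves", "body": {
  "deltas": [0,0,0.001,0,0,0.04,0.39,0,0,0.002,0,0,0.08,0.39,0,0,0.003,0,0,0.12,0.39,0,0,0.0035,0,0,0.16,0.39,0,0,0.0045,0,0,0.2,0.39,0,0,0.005,0,0,0.24,0.39,0,0,0.005,0,0,0.27,0.39,0,0,0.005,0,0,0.27,0.39]
}}

```text
clock: 23.85
tool_pos: [0.5577, -0.0176, 0.0792]
orientation: [3.141, 0.0, -1.19]
force: [1.7, -0.2, 0.1]
grip_width: 0.306
grasp_force: 0.0
```

```bash
python3 -c "
from h import *
delta([.5583,-.0185,.098],-2.92);print(env.get_obs()['torque'])"
```

```text
d [ 0.0027 -0.0005 -0.0471] w [ 1.000e-04 -0.000e+00  5.508e-01] pos [ 0.5577 -0.0176  0.0792] F [ 1.7 -0.2  0.1] q6 2.633 t 23.85 grip 0.306 0.0 rpy [ 3.141  0.    -1.19 ]
[ 0.06205902  0.18961364 -0.01785413]
```

Before the final clamp I'll let go, retreat and check the depth with the last picture.

Request:
{"method": "apply_moves", "body": {
  "deltas": [0,0,0,0,0,-0.02,0.11,0,0,0,0,0,-0.02,0.11,0,0,-0.1,0,0,-0.02,0.11,0,0,-0.25,0,0,-0.02,0.11,0,0,-0.35,0,0,-0.02,0.11,0,0.6,-0.4,0,0,-0.02,0.11,0,0.6,-0.4,0,0,-0.02,0.11,0,0.6,-0.4,0,0,-0.02,0.11]
}}

```text
clock: 24.85
tool_pos: [0.3826, -0.087, 0.2351]
orientation: [3.141, -0.001, -1.128]
force: [0.2, -0.9, 1.4]
grip_width: 0.448
grasp_force: 0.0
```

Request:
{"method": "apply_moves", "body": {
  "deltas": [0,0.1,0,0,0,0,0.11,0,0.1,0,0,0,0,0.11,0,0.1,0,0,0,0,0.11]
}}

```text
clock: 25.22
tool_pos: [0.3484, -0.1038, 0.2351]
orientation: [-3.141, -0.001, -1.129]
force: [0.5, -0.6, -0.3]
grip_width: 0.441
grasp_force: 0.0
```

```bash
python3 -c "
from h import *
C=cams()
k=[]
for n,(u,v) in {'top':(269,216),'scene':(289,208)}.items():
    k.append(cv2.resize(C[n]['img'][v-25:v+25,u-25:u+25],(400,400),interpolation=2))
    print(n,[((proj(C[n],[.558,-.0178,z])[0]-[u-25,v-25]+.5)*8).round() for z in (.106,.124,.132,.073)])
cv2.imwrite('pics/f.png',np.hstack(k));delta([.5578,-.0176,.2],-1.12)"
```

```text
top [array([213., 210.]), array([210., 204.]), array([209., 201.]), array([217., 222.])]
scene [array([203., 202.]), array([204., 171.]), array([205., 157.]), array([201., 256.])]
d [ 0.0301 -0.5644  0.087 ] w [ 0.      0.0001 -0.0026] pos [ 0.3486 -0.1035  0.2348] F [ 0.  -0.   0.3] q6 2.262 t 25.325 grip 0.445 0.0 rpy [ 3.142  0.    -1.128]
```

View pics/f.png

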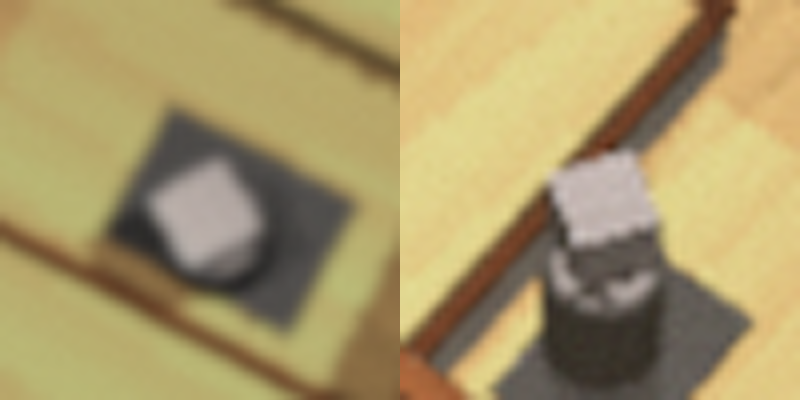

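The final picture shows the head's top centred at about (206,199) in the scene half. The prediction for one full turn (top at z = 106 mm) is (203,202), so the depth is right and the screw is upright. Returning to clamp.

Request:
{"method": "apply_moves", "body": {
  "deltas": [0.03,-0.564,0,0,0,-0.015,0.11,0.03,-0.564,0,0,0,-0.015,0.11,0.03,-0.564,0,0,0,-0.015,0.11,0.03,-0.564,0,0,0,-0.015,0.11,0.03,-0.564,0.087,0,0,-0.015,0.11,0.03,-0.564,0.087,0,0,-0.015,0.11,0.03,-0.564,0.087,0,0,-0.015,0.11]
}}

```text
clock: 26.2
tool_pos: [0.5574, -0.0179, 0.2003]
orientation: [3.141, 0.0, -1.081]
force: [-0.4, -0.1, -0.8]
grip_width: 0.443
grasp_force: 0.0
```

```bash
python3 -c "
from h import *
delta([.5578,-.0176,.082],-1.07)"
```

```text
d [-1.000e-04 -1.200e-03  2.957e-01] w [ 0.0001  0.0001 -0.0036] pos [ 0.5574 -0.0179  0.2003] F [-0.4 -0.1 -0.8] q6 2.524 t 26.2 grip 0.443 0.0 rpy [ 3.141  0.    -1.081]
```

Request:
{"method": "apply_moves", "body": {
  "deltas": [0,-0.001,0.1,0,0,-0.003,0.11,0,-0.001,0.2,0,0,-0.003,0.11,0,-0.001,0.25,0,0,-0.003,0.11,0,-0.001,0.28,0,0,-0.003,0.11,0,-0.001,0.295,0,0,-0.003,0.11,0,-0.001,0.295,0,0,-0.003,0.39,0,-0.001,0.295,0,0,-0.003,0.39,0,-0.001,0.295,0,0,-0.003,0.39]
}}

```text
clock: 27.2
tool_pos: [0.558, -0.0181, 0.0829]
orientation: [-3.14, -0.001, -1.073]
force: [-0.1, 0.1, 0.4]
grip_width: 0.302
grasp_force: 0.0
```

Request:
{"method": "apply_moves", "body": {
  "deltas": [0,0,0,0,0,0,1,0,0,0,0,0,0,1,0,0,0,0,0,0,1,0,0,0,0,0,0,1]
}}

```text
clock: 27.7
tool_pos: [0.5577, -0.0181, 0.0825]
orientation: [-3.141, -0.0, -1.073]
force: [-0.0, -0.2, 3.1]
grip_width: 0.273
grasp_force: 30.0
```

```bash
python3 -c "
from h import *
delta([.5578,-.0176,.082],-1.07);print(env.get_obs()['torque'])"
```

```text
d [-0.001  -0.0007  0.0012] w [-0.0002 -0.0001 -0.0009] pos [ 0.5577 -0.0181  0.0825] F [-0.  -0.2  3.1] q6 2.515 t 27.7 grip 0.273 30.0 rpy [-3.141 -0.    -1.073]
[ 0.02678806  0.24550561 -0.01841721]
```

```bash
python3 -c "
from station import env
print(env.finish_job())"
```

```text
the job is handed in; nothing more can be done
None
```

I pulled the tray out to its stop, turned the screw back until it dropped, then ran it forward about one turn. I handed the job in at about 28 s with the head still gripped at 30 N; the hand-in gave no verdict, and the last camera check put the screw at about one-turn depth.

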